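# Throw the collar-locked vacuum changeover valve

### The job

Switch the vacuum changeover valve over: it is the one whose lever carries a sliding steel lockout collar. Lift the collar so that it clears the gate posts, push the lever past them fully to the far end of its slot, and leave it there with the collar back down. Leave the lever of the plain shut-off valve where it is.

Things in the scene. Friction and masses are not known exactly. Their poses are not given: they have to be found in the camera images.
- changeover: Changeover valve: grey block 120 mm (x, along slot) x 84 mm, top at 60 mm; origin: its underside centre. Lever pivot: 20 mm above the origin, hinge along y. Two steel gate posts, 12 mm thick in x, 14 mm apart, top at 94 mm, stand either side of the slot's middle: the 10 mm stalk passes between them, the lowered collar does not. Black knob: 24 mm wide, 114 to 124 mm from the pivot.
- collar_mid (a point): Middle of the steel lockout collar, a plain grooved sleeve on the changeover lever's stalk, below its knob: 29 mm diameter (grooves 28), 32 mm long. z: along the stalk to the knob; y: the lever's hinge axis, level. 81 mm from the pivot when down. Pinched along y from straight above, open fingers passing either side of the knob, it can tilt in the grasp as the lever swings.
- changeover_lever (a joint): Angle of the changeover lever from upright, rad; end stops -0.5 and 0.5. Negative leans to the housing's -x (the robot's side), where it starts (-0.5 to -0.42); positive leans to +x, the far side. It stays where left; about 2 N at the collar moves it. With the collar down the gate posts stop it near -0.3 (0.3 from the other side).
- lock_collar (a joint): How far the collar is lifted along the stalk, m: 0 down (rest), 0.016 at its stop under the knob. From 0.01 up it clears the gate posts at every lever angle. A spring (2 to 3 N) draws it down. It comes down fully only with the lever beyond about 0.31 rad to either side.
- plain_lever (a joint): Angle, rad, of the plain shut-off valve's lever: same housing, stalk and knob, but no collar and no gate posts. Starts at -0.5 to -0.4 (leaning towards the robot) and must stay there. A third such housing carries a round gauge. The three swap places, some 0.26 m apart side by side.
Mind the look-alikes: they are no part of the job. Leave any green look-alike of the changeover alone. Leave any pink look-alike of the part that bears plain_lever alone.

How it is judged:
By the outcome, as a careful person would: the job done as asked, in the order asked, and still so for the second after the job is handed in, with the robot touching nothing.
It also fails if it takes over 38 s, if anything falls off the work surface, if the arm or the gripper's body presses on something with over 40 N, if the wrist force passes 120 N, or if a joint passes its speed limit or range.

### The arm

A 6-joint arm with a two-finger parallel gripper is mounted at the origin on the work surface. World frame = base frame: x ahead of the robot, y to its left, z up, the work surface at z = 0. Lengths are in m, angles in degrees, forces in N, time in s.
With the tool pointing down it reaches from about 0.375 to 0.75 m from the base axis. Payload 9 kg.
Tool frame: the origin (TCP) lies where the fingers leave the gripper's body, on its centre line; the fingertips stand 73 mm ahead of it and the grasp point (between the pads) lies 54 mm ahead of it (robot.tip_reach is the distance from the TCP to the fingertips, in m); z points along the fingers, y is the direction in which the jaws open and shut (so a half turn about z gives the same grasp; the last joint's range is limited). The gripper opens to 85 mm and grips with 20 to 120 N. Pads are 22 mm wide; open, the fingers measure 114 mm over their backs; the gripper's body (76 mm by 85 mm) begins 54 mm behind the grasp point. The pads swing forward as they close: fully open they stand 13 mm farther back than shut.
Start: joints at [-75.957, 5.964, 5.575, 89.605, 0, 77.527], TCP at [0.268, -0.537, 0.304] pointing down, gripper open.
Joint ranges: [-171.21, 171.21], [-48.23, 106.86], [-62.78, 66.21], [-105.2, 120.99], [-86.42, 89.51], [-180, 180]. Speed limits (degrees/s): [127.2, 127.2, 147.25, 180, 180, 180].

### API

Orientations are given as [roll, pitch, yaw] about the fixed x, y, z axes, in that order (R = Rz(yaw) Ry(pitch) Rx(roll)).
In Python, from plant import robot gives the robot as it stands. Calls block until the motion is done:
- robot.move_pose(position, orientation): joint-space move of the TCP to a pose.
- robot.line_to(position, vel=0.15, rotation=None, guard=None): straight line of the TCP; rotation=None keeps the orientation; vel is the mean speed in m/s. With guard (N) it stops when the force on the tool has changed by that much, and returns True; else False.
- robot.goto_joints(angles): joint-space move.
- robot.set_gripper(opening): finger opening in m; the grip force is fixed at half the most; returns when the fingers have stopped.
- robot.pause(seconds).
- robot.ik(position, orientation): joint angles nearest the present ones, or None.
- robot.observe(): the state.
- robot.grab_frame(name): name is "side" or "top" or "wrist"; returns the picture (400x640x3 uint8, blue, green, red); there is no depth.
- robot.get_calibration(name): a dict with "vertical_fov" (degrees; the focal length in pixels is half the picture's height over the tangent of half this angle, whatever the lens; pixels are square), "cx", "cy" (the principal point, pixels), "rvec" (rotation vector, rad) and "tvec" (3), from world to camera coordinates, as OpenCV has them. Camera axes: x right, y down, z forward; pixel columns grow to the right and rows downward; lengths in m; the calibration is good to about 2 mm. A picture is of the moment at which its call begins: read the wrist's pose just before it. get_calibration takes no time and is no camera call; for the wrist camera it gives the pose at the moment of the call.
A pose or a line that the arm cannot do raises robot.IKError and nothing moves.
- robot.job_done(): hands the job in, once; it reports no verdict.
The state is a dict: "time": time; "q": joint angles; "qvel": joint speeds; "joint_torque": joint torques, N m; "tool_pos": TCP position; "tcp_rot": TCP orientation; "ft_force": force on the tool from outside, world axes, zero at the start; "torque": the same for the moment, N m; "gripper_width": finger opening in m.
Only numpy, scipy, OpenCV 4.12 (cv2) and the standard library are available. Lean on these libraries where they do the work, as an engineer would, in place of code of your own. Each camera call takes 0.05 s, during which the arm holds its last target. There are 200 camera calls.

## Working session

There is one attempt and no reset: what is moved stays moved. The work goes in short steps, each a Python script; the robot and the scene stay as the last script left them, time stands still between calls to the robot, and variables do not carry over. Pictures are saved under pics/ and viewed, about 8 in all and at most 12, crops included, and the job is handed in when it is done.

```bash
ls; mkdir -p pics
python3 - <<'E'
from plant import robot
import cv2
for n in("top","side"):
    f=robot.grab_frame(n); cv2.imwrite(f"pics/{n}0.png",f); print(n,robot.get_calibration(n))
print(robot.observe()["time"])
E
```

```text
pics
top {'vertical_fov': 48.26292296451524, 'cx': 313.9348695001538, 'cy': 204.26270393046434, 'rvec': array([ 2.20513152, -2.15554044,  0.09149676]), 'tvec': array([-0.04841812,  0.5129482 ,  1.45841837])}
side {'vertical_fov': 55.81170993187607, 'cx': 322.9537747759189, 'cy': 201.95721298543455, 'rvec': array([ 0.92281542, -2.33531828,  1.23495262]), 'tvec': array([0.35470016, 0.27909448, 0.97897039])}
0.1
```

View pics/top0.png

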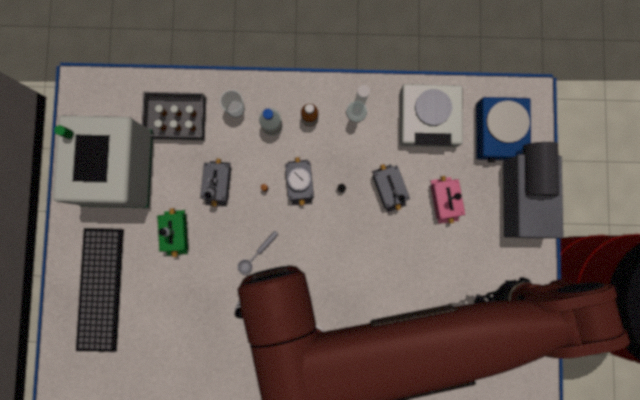

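View pics/side0.png

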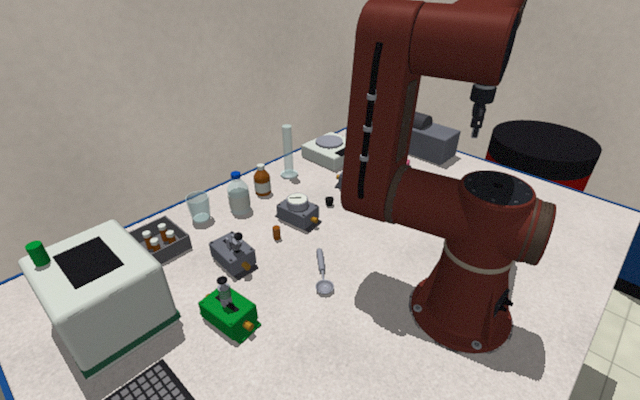

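The top view shows three grey housings: left at (215,183), middle at (299,180) with the gauge, and right at (390,187). The green (172,232) and pink (449,200) ones are look-alikes. Next I'll enlarge the left and right ones.

Run:
```python
import cv2,numpy as np
t=cv2.imread("pics/top0.png");s=cv2.imread("pics/side0.png")
r=lambda im:cv2.resize(im,(390,290),interpolation=cv2.INTER_CUBIC)
cv2.imwrite("pics/c1.png",np.vstack([np.hstack([r(t[153:213,175:255]),r(t[153:213,350:430])]),np.hstack([r(s[225:285,195:275]),r(s[150:210,300:380])])]))
```

```text
(no output)
```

View pics/c1.png

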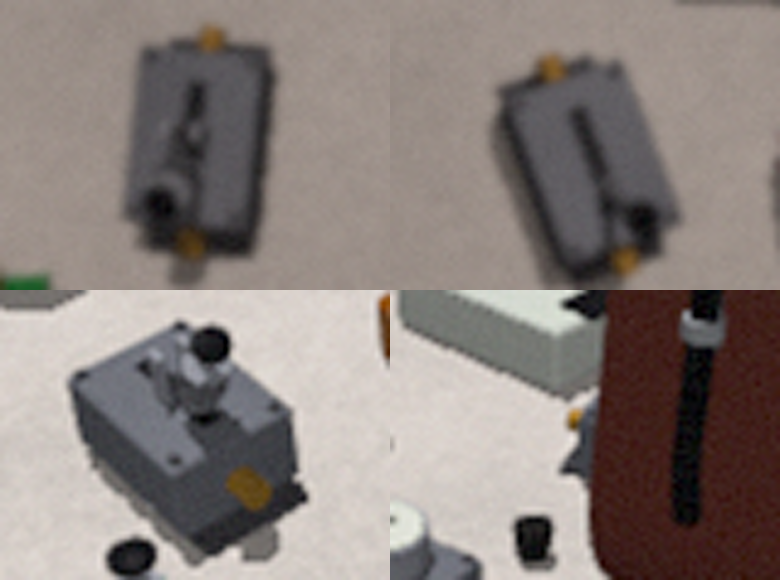

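The crop settles it. The left housing, top (215,183) and side (235,250), has the gate posts and the grey collar under its knob, so it is the changeover. The right one has only a bare stalk, so it is the plain valve. I'll get a rough position from the orange ports and the knob, then move in for a wrist view.

```bash
cat > h.py <<'E'
import numpy as np,cv2
from plant import robot
def cam(n):
    c=robot.get_calibration(n); f=200/np.tan(np.radians(c["vertical_fov"])/2)
    return np.array([[f,0,c["cx"]],[0,f,c["cy"]],[0,0,1]]),cv2.Rodrigues(np.array(c["rvec"]))[0],np.array(c["tvec"]).ravel()
def ray(c,uv):
    K,R,t=c; d=R.T@np.linalg.inv(K)@[*uv,1]; return -R.T@t,d/np.linalg.norm(d)
def plane(c,uv,z):
    o,d=ray(c,uv); return o+d*(z-o[2])/d[2]
def two(a,b):
    (o,d),(p,e)=a,b; s=np.linalg.lstsq(np.c_[d,-e],p-o,rcond=None)[0]; x,y=o+d*s[0],p+e*s[1]; return (x+y)/2,np.linalg.norm(x-y)
E
python3 - <<'E'
from h import *
c=cam("top"); s=cam("side")
a,b=plane(c,(214,203.3),.03),plane(c,(218.3,160.9),.03)
print(a,b,(a+b)/2,np.degrees(np.arctan2(*(b-a)[1::-1])))
k=plane(c,(207.8,195),.125);print("knob",k)
print("knob2",two(ray(c,(207.8,195)),ray(s,(195+210/4.875,225+(345-290)/4.833))))
o=robot.observe();K,R,t=cam("wrist");print("wrist cam",-R.T@t-o["tool_pos"],R[2],o["tcp_rot"],R[0])
h=(a+b)/2
for yaw in(0,90,180,-90):
    print(yaw,robot.ik([h[0]-.05,h[1],.30],[180,0,yaw]))
E
```

```text
[0.50884301 0.29228261 0.03      ] [0.650271   0.28380503 0.03      ] [0.57955701 0.28804382 0.03      ] -3.430361080056748
knob [0.52655044 0.29120345 0.125     ]
knob2 (array([0.52755575, 0.29261234, 0.12305647]), np.float64(0.0024272649326252892))
wrist cam [0.07669926 0.03843627 0.07012053] [-0.29291133 -0.14475922 -0.94511783] [-1.79934186e+02 -1.36052765e-02  2.65154101e+01] [ 0.44658925 -0.89473805 -0.00136435]
0 [  16.12847554    6.41623866    5.64764892   89.23141026    0.
 -163.87152446]
90 [ 16.12847554   6.41623866   5.64764892  89.23141026   0.
 106.12847554]
180 [16.12847554  6.41623866  5.64764892 89.23141026  0.         16.12847554]
-90 [ 16.12847554   6.41623866   5.64764892  89.23141026   0.
 -73.87152446]
```

The coarse fix is consistent: housing at about (0.580, 0.288) with yaw −3.4°, knob at z 0.123 against the expected ~0.127, and lever at about −0.45. Now I'll move in for the wrist view.

Run:
```python
from h import *
robot.move_pose([.53,.291,.28],[180,0,176.6])
robot.pause(.2)
o=robot.observe(); c=cam("wrist"); np.savez("w1.npz",K=c[0],R=c[1],t=c[2])
f=robot.grab_frame("wrist"); cv2.imwrite("pics/w1.png",f)
t=robot.grab_frame("top"); cv2.imwrite("pics/top1.png",t)
print(o["time"],o["tool_pos"],o["tcp_rot"],o["ft_force"],o["gripper_width"])
```

```text
3.3417 [0.53020495 0.29060737 0.27996296] [-1.79995404e+02 -2.54772298e-03  1.76556518e+02] [ 0.97809098  0.1256057  -0.15332827] 0.08547172500154344
```

View pics/w1.png

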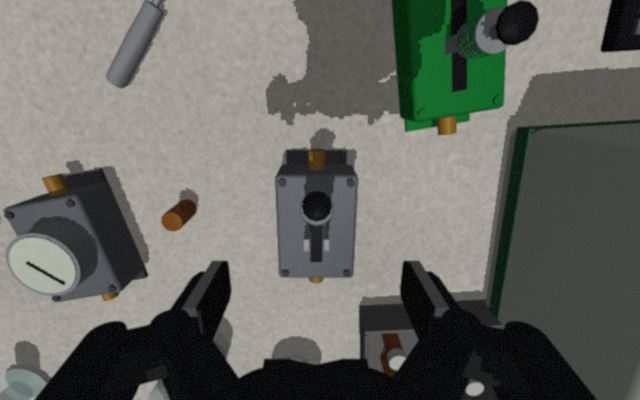

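The wrist view shows the housing top with screws at about (282,182), (351,182), (285,272) and (347,272). The knob is at (316,207) and the posts are beside the slot at about (316,244). The fingers straddle the lever's line.

Run:
```python
from h import *
w=np.load("w1.npz"); c=(w["K"],w["R"],w["t"])
P=np.array([plane(c,u,.06) for u in[(282,182),(351,182),(285,272),(347,272)]])
print(P,P.mean(0)); m=(P[2:].mean(0)-P[:2].mean(0)); yaw=np.arctan2(m[1],m[0]); print("L",np.linalg.norm(m),"yaw",np.degrees(yaw))
C=np.array([(.276,.174)]) 
E=np.array([plane(c,u,.06) for u in[(277,175),(356,176),(280,277),(353,277)]]);print("corners",E,E.mean(0))
f=cv2.imread("pics/w1.png");g=f.max(2)[180:235,290:345];mk=((g<28)*255).astype(np.uint8)
n,l,st,ce=cv2.connectedComponentsWithStats(mk);print([(s.tolist(),(q+[290,180]).tolist()) for s,q in zip(st,ce) if 100<s[4]<1500])
# knob angle: intersect ray with circle in hinge plane, hinge centre from screws
h=P.mean(0);h[2]=.02;x=np.array([np.cos(yaw),np.sin(yaw),0]);y=np.array([-x[1],x[0],0])
for uv in[(316,207)]:
    o,d=ray(c,uv);s=-((o-h)@y)/(d@y) if abs(d@y)>.3 else None
    for a in np.arange(-.54,-.38,.02):
        p=h+.119*(np.sin(a)*x+np.array([0,0,np.cos(a)])); v=p-o; print(round(a,2),np.round(np.cross(v,d)@np.c_[x,y]*1e3,1))
t0=cam("top");print("knob wrist+top",two(ray(c,(316,207)),ray(t0,(207.8,195))))
```

```text
[[0.52551574 0.25864913 0.06      ]
 [0.52965377 0.32752447 0.06      ]
 [0.62908469 0.2520232  0.06      ]
 [0.63323199 0.32091158 0.06      ]] [0.57937155 0.2897771  0.06      ]
L 0.10378489344296357 yaw -3.6568097967086737
corners [[0.51805221 0.25438814 0.06      ]
 [0.523774   0.33261126 0.06      ]
 [0.63518211 0.24583437 0.06      ]
 [0.64009673 0.32745793 0.06      ]] [0.57927626 0.29007292 0.06      ]
[([13, 12, 28, 28, 518], [316.36100386100384, 204.02123552123552])]
-0.54 [ -0.6 -12.2]
-0.52 [-0.6 -9.8]
-0.5 [-0.6 -7.5]
-0.48 [-0.6 -5.1]
-0.46 [-0.6 -2.7]
-0.44 [-0.7 -0.4]
-0.42 [-0.7  2. ]
-0.4 [-0.7  4.4]
-0.38 [-0.7  6.7]
knob wrist+top (array([0.52715468, 0.29123573, 0.12986607]), np.float64(0.0031252738007739008))
```

The housing centre is (0.5793, 0.2899) with yaw −3.65°. The measured top is 117×80 mm against the given 120×84, and the lever is at about −0.45. Next I'll descend with a guard and grip.

```bash
cat >> h.py <<'E'
YAW=np.radians(-3.65); H=np.array([.5793,.2899,.02]); X=np.array([np.cos(YAW),np.sin(YAW),0]); Z=np.array([0,0,1.])
def tcp(s,a): return H+s*(np.sin(a)*X+np.cos(a)*Z)+.054*Z
RPY=[180,0,176.35]
E
python3 - <<'E'
from h import *
p=tcp(.085,-.45)
robot.line_to(p+[0,0,.07],vel=.15,rotation=RPY)
print(robot.line_to(p,vel=.08,guard=6), robot.observe()["tool_pos"]-p)
robot.set_gripper(0.0); o=robot.observe()
print(o["time"],o["gripper_width"],o["ft_force"],o["tool_pos"]-p)
a=robot.grab_frame("wrist");b=robot.grab_frame("side")
b=cv2.resize(b[180:300,175:295],(400,400),interpolation=cv2.INTER_CUBIC)
cv2.imwrite("pics/g1.png",np.hstack([a[:,120:520],b]))
E
```

```text
False [3.70470669e-04 8.41660369e-05 6.70566153e-04]
5.5917 0.026358485921380452 [-3.68322555 -7.23138093  5.8451321 ] [-0.00014733 -0.00097941  0.00049954]
```

View pics/g1.png

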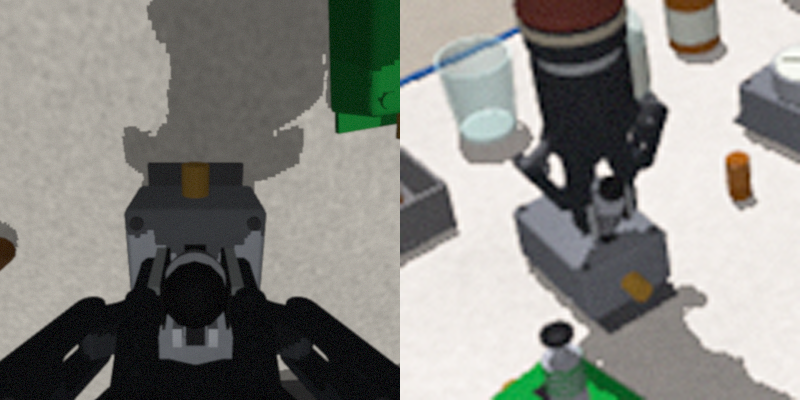

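The grip width is 26 mm, so the fingers are on the collar and not on the 24 mm knob or the 10 mm stalk. The knob shows free between the fingers at (195,290). Next I'll lift along the stalk with a guard to feel the stop.

```bash
sed -i 's/H=np.array(\[.5793,.2899/H=np.array([.5793,.2890/' h.py
python3 - <<'E'
from h import *
p0=np.array(robot.observe()["tool_pos"])
u=np.sin(-.45)*X+np.cos(-.45)*Z
for d in(.006,.011,.014,.019):
    hit=robot.line_to(tcp(.085+d,-.45),vel=.03,guard=12); o=robot.observe()
    v=o["tool_pos"]-p0; print(d,hit,"lift",v@u,"ft",o["ft_force"],o["gripper_width"],o["time"])
    if hit: break
b=robot.grab_frame("side")
cv2.imwrite("pics/g2.png",cv2.resize(b[210:280,200:270],(560,560),interpolation=cv2.INTER_CUBIC))
E
```

```text
0.006 False lift 0.0053838256482601704 ft [ 1.63410854 -3.90160335 -2.7997315 ] 0.026329854669189974 6.0417
0.011 False lift 0.010665921655359395 ft [ 0.70901003 -4.7709385  -2.08111693] 0.026159707647063688 6.3583
0.014 False lift 0.01375107682168416 ft [ 1.48279927 -6.25280581 -1.72661159] 0.02607920386487093 6.6083
0.019 True lift 0.016069848778948338 ft [ 3.24018564 -0.40472293 -2.70756406] 0.02626518492479476 6.825
```

View pics/g2.png

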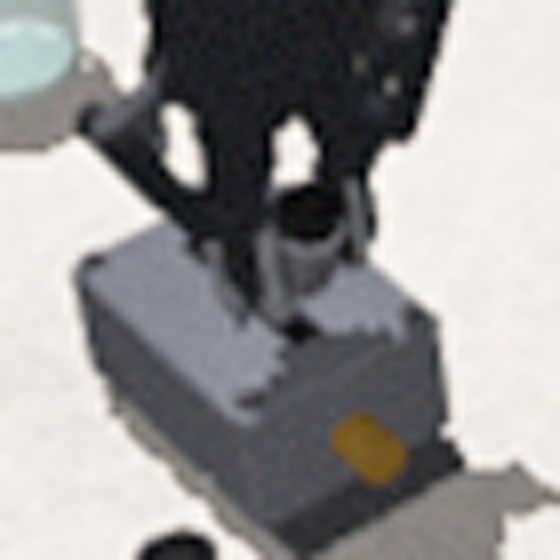

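The collar hit its stop at 16.07 mm of travel, matching the 16 mm given, and in the view it sits right under the knob. I'll back off 2 mm and swing along the arc.

Run:
```python
from h import *
def ang():
    v=np.array(robot.observe()["tool_pos"])-H-.054*Z; return np.arctan2(v@X,v[2]),np.hypot(v@X,v[2])
s=ang()[1]-.002; print(ang())
robot.line_to(tcp(s,-.45),vel=.03)
for a in np.r_[np.arange(-.36,.40,.09),.44,.48,.51,.54,.57]:
    hit=robot.line_to(tcp(s,a),vel=.05,guard=16); o=robot.observe()
    print(round(a,2),hit,np.round(ang(),4),np.round(o["ft_force"],1),round(o["gripper_width"],4),o["time"])
    if hit: break
b=robot.grab_frame("side")
cv2.imwrite("pics/g3.png",cv2.resize(b[200:280,200:280],(560,560),interpolation=cv2.INTER_CUBIC))
```

```text
(np.float64(-0.45454319591979714), np.float64(0.10168415425044813))
-0.36 False [-0.3704  0.0992] [-3.8 -4.1 -5.1] 0.026 7.4583
-0.27 False [-0.2745  0.0994] [-3.4 -4.9 -5.1] 0.0265 7.7917
-0.18 False [-0.1818  0.0996] [-3.2 -4.2 -4.7] 0.0263 8.125
-0.09 False [-0.0911  0.0996] [-1.7 -4.  -3.9] 0.0263 8.4583
-0.0 False [-0.0004  0.0996] [-1.7 -5.2 -4.1] 0.0265 8.7917
0.09 False [0.0899 0.0997] [-1.9 -3.7 -3.6] 0.026 9.125
0.18 False [0.1786 0.0996] [-3.1 -5.2 -3.2] 0.0266 9.4583
0.27 False [0.267  0.0995] [-4.1 -4.8 -2.8] 0.0262 9.7917
0.36 False [0.3568 0.0994] [-4.6 -4.  -2. ] 0.0262 10.125
0.44 False [0.4412 0.0999] [-1.5 -4.4 -3.9] 0.0264 10.4333
0.48 False [0.4796 0.0999] [-2.2 -4.9 -3.3] 0.0263 10.6833
0.51 False [0.5081 0.0997] [-2.9 -5.  -1. ] 0.0261 10.9333
0.54 False [0.538  0.0998] [-4.2 -4.5 -1.8] 0.0263 11.1833
0.57 False [0.5685 0.0999] [-2.6 -5.  -2.2] 0.0264 11.4333
```

View pics/g3.png

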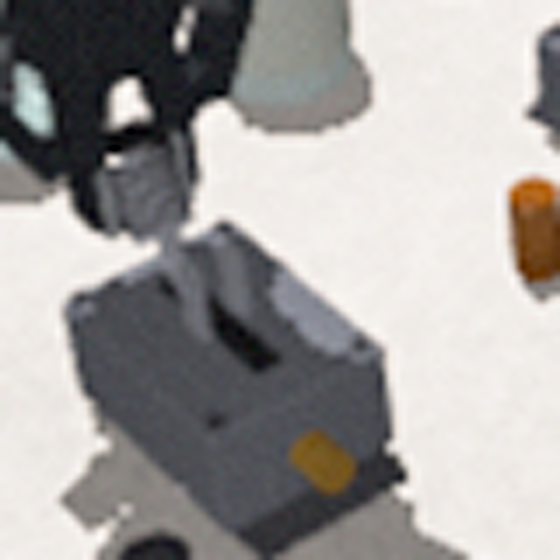

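The lever is through the posts and leaning to the far side, but no end stop felt yet, so I'll keep going gently.

Run:
```python
from h import *
def ang():
    v=np.array(robot.observe()["tool_pos"])-H-.054*Z; return np.arctan2(v@X,v[2]),np.hypot(v@X,v[2])
f0=None
for a in np.arange(.585,.70,.015):
    hit=robot.line_to(tcp(.0997,a),vel=.03,guard=12); o=robot.observe(); f=np.array(o["ft_force"])@X
    print(round(a,3),hit,np.round(ang(),4),np.round(o["ft_force"],1),round(o["gripper_width"],4),o["time"])
    if hit or f<-9: break
w=robot.grab_frame("wrist"); b=robot.grab_frame("side")
cv2.imwrite("pics/g4.png",np.hstack([w[:,120:520],cv2.resize(b[200:280,200:280],(400,400),interpolation=cv2.INTER_CUBIC)]))
```

```text
0.585 False [0.5804 0.0997] [-5.2 -4.8 -1. ] 0.0265 11.7333
0.6 False [0.5851 0.0989] [-12.   -4.2   1.8] 0.0265 11.9833
```

View pics/g4.png

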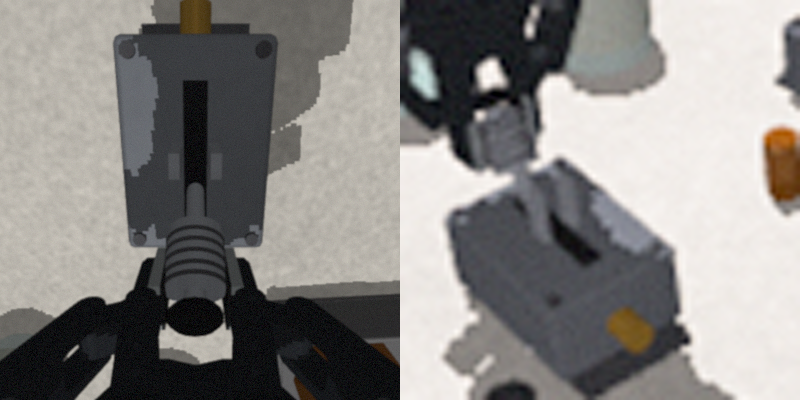

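I felt the end stop: the force along the slot rose to 12 N and the lag grew. The wrist view shows the stalk leaning to the far end, past the posts at about (195,165). Next I'll lower the collar along the stalk, open, rise and check.

Run:
```python
from h import *
p=np.array(robot.observe()["tool_pos"])+.001*X
u=np.sin(.5)*X+np.cos(.5)*Z
for d in (.007,.0125,.016):
    hit=robot.line_to(p-u*d,vel=.03,guard=12); o=robot.observe()
    print(d,hit,np.round((p-o["tool_pos"])@u,4),np.round(o["ft_force"],1),o["time"])
    if hit: break
robot.set_gripper(.085)
p=np.array(robot.observe()["tool_pos"])
robot.line_to(p+[0,0,.10],vel=.12)
robot.line_to(p+[-.08,0,.13],vel=.15); robot.pause(.3)
c=cam("wrist");np.savez("w2.npz",K=c[0],R=c[1],t=c[2]); w=robot.grab_frame("wrist"); cv2.imwrite("pics/w2.png",w)
b=robot.grab_frame("side"); cv2.imwrite("pics/side2.png",b); cv2.imwrite("pics/top2.png",robot.grab_frame("top"))
print(robot.observe()["time"],robot.observe()["tool_pos"])
cv2.imwrite("pics/g5.png",np.hstack([w[:,120:520],cv2.resize(b[200:280,200:280],(400,400),interpolation=cv2.INTER_CUBIC)]))
```

```text
0.007 False 0.0074 [-9.  -5.3  0.7] 12.4667
0.0125 True 0.0112 [-0.5 -1.4  8.5] 12.7167
15.475 [0.54702153 0.28478723 0.2739096 ]
```

View pics/g5.png

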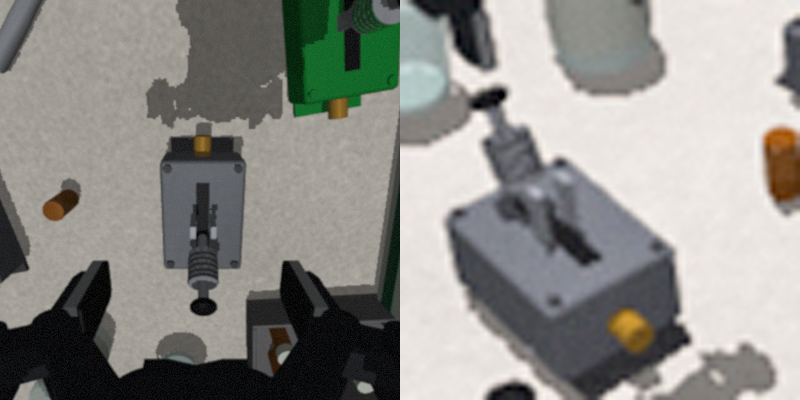

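The lever now leans to the far side. The knob is at wrist (323,306), and bare stalk shows between the knob and the collar, so the collar is down. I'll check the angle numerically.

Run:
```python
from h import *
w=np.load("w2.npz"); c=(w["K"],w["R"],w["t"]); f=cv2.imread("pics/w2.png")
def blob(im,x0,y0,x1,y1,th):
    n,l,st,ce=cv2.connectedComponentsWithStats(((im.max(2)[y0:y1,x0:x1]<th)*255).astype(np.uint8)); return [(s.tolist(),(q+[x0,y0]).round(1).tolist()) for s,q in zip(st[1:],ce[1:]) if s[4]>25]
print(blob(f,305,290,345,325,28)); s=cv2.imread("pics/side2.png"); print(blob(s,208,212,226,226,40)); 
k,e=two(ray(c,(323,306)),ray(cam("side"),(218,219.6))); 
P=np.array([plane(c,u,.06) for u in[(285,168),(359,167),(289,265),(355,265)]]);h=P.mean(0);h[2]=.02
v=k-h; print("knob",k,e,"centre",h,"angle",np.arctan2(v@X,v[2]),np.hypot(v@X,v[2]))
for a in(.42,.46,.5):
  for s_,n in((.119,"knob"),(.097,"collar top, down"),(.113,"collar top, up"),(.065,"collar bottom, down")):
    q=h+s_*(np.sin(a)*X+np.cos(a)*Z); r=[]
    for cc in(c,cam("side")):
        z=cc[0]@(cc[1]@q+cc[2]); r.append(np.round(z[:2]/z[2],1))
    print(a,n,r)
a0,a1=cv2.imread("pics/top1.png"),cv2.imread("pics/top2.png")
r=lambda im:cv2.resize(im[150:215,355:445],(390,282),interpolation=cv2.INTER_CUBIC)
g=lambda im,x,y,d:cv2.resize(im[y:y+d,x:x+d],(390,390),interpolation=cv2.INTER_CUBIC)
t0=cv2.imread("pics/top0.png")
print("plain diff",cv2.absdiff(t0,a1)[155:212,368:412].mean())
cv2.imwrite("pics/g6.png",np.hstack([r(t0),r(a1)]) if 0 else np.vstack([np.hstack([r(t0),r(a1)]),np.hstack([g(f,270,210,110),g(s,200,205,50)])])[:600])
```

```text
[([6, 8, 25, 17, 294], [322.9, 306.1])]
[]
knob [0.6386106  0.28521899 0.11982811] 0.002092225542551354 centre [0.58034217 0.28919766 0.02      ] angle 0.5293474835362394 0.11565735424157292
0.42 knob [array([322.9, 302. ]), array([218.9, 218.5])]
0.42 collar top, down [array([322.6, 279.6]), array([221.6, 225.4])]
0.42 collar top, up [array([322.8, 295.6]), array([219.6, 220.4])]
0.42 collar bottom, down [array([322.1, 251.3]), array([225.4, 235.4])]
0.46 knob [array([322.8, 304.7]), array([218.2, 218.4])]
0.46 collar top, down [array([322.5, 281.8]), array([221. , 225.3])]
0.46 collar top, up [array([322.7, 298.2]), array([219. , 220.3])]
0.46 collar bottom, down [array([322.1, 252.9]), array([225. , 235.3])]
0.5 knob [array([322.8, 307.1]), array([217.6, 218.4])]
0.5 collar top, down [array([322.4, 283.9]), array([220.5, 225.3])]
0.5 collar top, up [array([322.7, 300.5]), array([218.4, 220.3])]
0.5 collar bottom, down [array([322.1, 254.4]), array([224.7, 235.2])]
plain diff 4.154306220095694
```

View pics/g6.png

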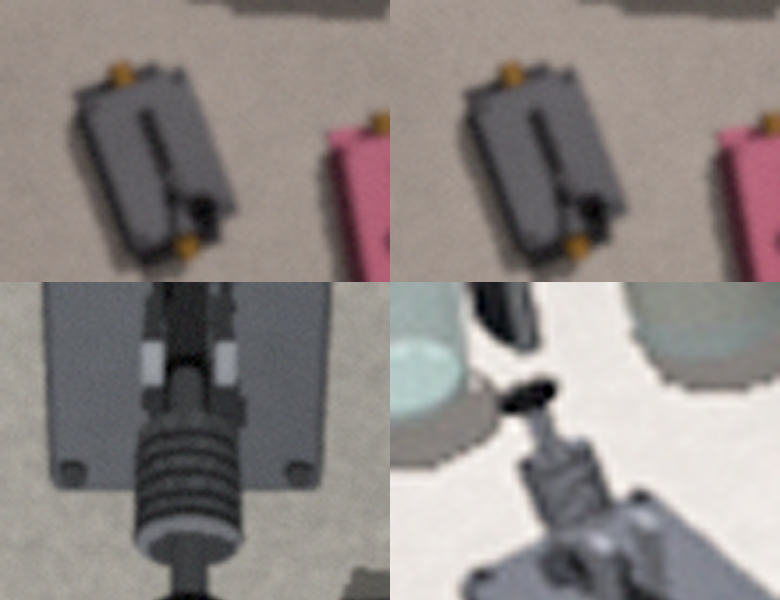

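The final check agrees. The knob row is 306.1, where 0.50 rad predicts 307.1 and 0.46 predicts 304.7. The collar's top rim is at about row 284, where down predicts 283.9 and up 300.5. The plain lever looks unchanged before and after.

```bash
python3 -c "
from plant import robot
robot.job_done(); print(robot.observe()['time'])"
```

```text
the job is handed in; nothing more can be done
the job is handed in; nothing more can be done
```

I switched the changeover valve (the left of the three grey housings) over to the far end of its slot, put its collar back down and handed the job in. The last clock reading before hand-in was 15.5 s, against the 38 s limit.

- **What I did:** I gripped the collar from straight above and lifted it until it hit its stop at 16.1 mm. I backed off 2 mm and swung the lever between the posts until I felt the far end stop at about 12 N. Then I lowered the collar along the stalk, opened the gripper and backed clear.
- **Lever:** its final angle is about 0.48 rad from the wrist view alone and 0.53 rad from two views, so it is at the 0.5 stop within measuring error.
- **Collar:** its rim is at row 284, where fully down predicts 283.9 and lifted predicts 300.5.
- **Plain valve:** its lever looks unchanged in the before and after top views.
- **Readings that disagreed:**
  - The gripper read 26 mm on the collar, against the 28–29 mm given.
  - I felt the end stop at 0.58 rad in the arm's own estimate, not 0.5. I put that down to a grasp offset of several millimetres, and the camera check supports the lever being at the stop.
  - The guard stopped my lowering move at 11 mm of about 14 mm. I left the rest to the spring, and the picture shows the collar down.

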